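# Locate a tray in the drilling jig and clamp it

## Task

Set the small wooden tray square in the drilling jig with light fingertip touches, without picking it up: first push its long near side until its far side lies flat against the aluminium back fence, then tap its free end (the one away from the clamp) to slide it along the fence until it meets the wooden end stop, and last press the toggle clamp's black handle all the way down so that the rubber foot holds the tray. Never push hard, keep to this order, and leave the other things on the table where they are.

Things in the scene. Friction and masses are not known exactly. Their poses are not given: they have to be found in the camera images.
- jig: Drilling jig, fixed. Origin at table height; x axis points away from the robot to the back fence, y axis along the fence away from the clamp, z up. Plywood board: jig x -85 to +75, y -125 to +200 mm, top 15 mm above the table. A steel toggle clamp stands behind the end stop in the line x = 0; its base and riser fill x -23 to +23, y -123 to -67 mm, up to 72 mm above the table.
- fence_face (a point): Middle of the aluminium back fence's face, at its foot: jig x = +42.5, y = +60, z = 15 mm. The face looks to jig -x, runs from y = -40 to +160 mm and stands 18 mm above the board. Axes as the jig's.
- stop_face (a point): Middle of the wooden end stop's face, at its foot: jig x = 0, y = -45, z = 15 mm. The face looks to jig +y, is 40 mm wide and stands 18 mm above the board. Axes as the jig's.
- tray: Loose shallow wooden tray, 85 x 190 x 21 mm (x, y, z), walls 4 to 5, floor 5 mm thick, 0.1 to 0.2 kg; waxed and slippery: slides under 1 N, and turns flat under some 3 N once a corner meets the fence. Origin: centre of underside; x to its far side, y to its free end. Seated: jig x = 0, y = +50, z = 15 mm. Starts 10 to 22 mm short of the fence, 14 to 26 of the stop, up to 3 degrees askew.
- tray_front (a point): Middle of the outer face of the tray's long near side, half-way up (tray x = -42.5, y = 0, z = 10.5 mm). Axes as the tray's.
- tray_end (a point): Middle of the outer face of the tray's free end, the one away from the clamp, half-way up (tray x = 0, y = +95, z = 10.5 mm). Axes as the tray's.
- tray_back_l (a point): Corner of the tray at its far side and free end, half-way up (tray x = +42.5, y = +95 mm). Seated: jig x = +42.5, y = +145 mm.
- tray_back_r (a point): Corner of the tray at its far side and stop end, half-way up (tray x = +42.5, y = -95 mm). Seated: jig x = +42.5, y = -45 mm.
- tray_stop_end (a point): Middle of the outer face of the tray's stop end, half-way up (tray x = 0, y = -95 mm). Seated: jig x = 0, y = -45 mm.
- clamp_handle (a joint): Turn of the clamp's handle, rad: 0 open (it rises at 41 degrees from its pivot towards jig -y), 0.72 closed (level, at a hard stop). Starts at 0, stays where left. Pressed down from above it takes 3 to 5 N; near the end the arm's foot takes hold and the toggle linkage keeps it shut. Pivot along jig x at y = -106, z = 65 mm; black grip 20 wide, 14 thick, 34 to 102 mm from the pivot.
- clamp_grip (a point): Middle of the upper face of the handle's black grip, 70 mm along it from the pivot; moves with the handle. Closed: jig x = 0, y = -176, z = 73 mm. A press straight down at jig x = 0, y = -162 mm stays on the grip all the way.
- clamp_arm: The clamp's steel arm, moved by the handle; origin at its pivot (jig x = 0, y = -79, z = 65 mm). Open, it stands up, its top about 135 mm above the table, the bolt with the rubber foot (16 mm wide) some 90 mm up over the tray's stop end. Closed, it lies level over the stop and the foot presses on the tray's floor at jig x = 0, y = -13 mm.
- spool: Bystander: blue thread spool, loose; to be left where it is.
- pen: Bystander: striped wooden pen, loose; to be left where it is.
- bracelet: Bystander: bracelet of wooden beads, loose; to be left where it is.
- brooch: Bystander: round wooden brooch, loose; to be left where it is.
- stool: Bystander: miniature three-legged stool, loose; to be left where it is.
- mortar: Bystander: souvenir mortar, loose; to be left where it is.
- snips: Bystander: scissors with blue handles, loose; to be left where it is.

How it is judged (in metres and radians):
On the way, in this order (a step that is already met when the one before it is completed fails the run):
1. the tray lies flat against the back fence, still short of the end stop, clamp open (x of each of tray_back_l, tray_back_r in the frame of jig above 0.0395 m and value of joint clamp_handle below 0.3 rad and y of tray_stop_end in the frame of jig above -0.04 m), for 0.2 s.
2. the tray is against the end stop as well, clamp still open (x of each of tray_back_l, tray_back_r in the frame of jig above 0.0395 m and y of tray_stop_end in the frame of jig below -0.042 m and value of joint clamp_handle below 0.3 rad), for 0.2 s.
3. the clamp handle is fully down (value of joint clamp_handle above 0.66 rad), for 0.2 s.
At the end, for the whole second after the job is handed in: Both far corners of the tray are within 3 mm of the fence, its stop end is within 3 mm of the end stop, the clamp handle is within 0.06 rad of level and the rubber foot presses on the tray with more than 1 N; the tray is at rest (x of each of tray_back_l, tray_back_r in the frame of jig above 0.0395 m and y of tray_stop_end in the frame of jig below -0.042 m and value of joint clamp_handle above 0.66 rad and contact force between clamp_arm and tray above 1 N and linear speed of tray below 0.01 m/s); the robot touches nothing.
It fails at once if the tray is lifted or tipped (height (world z) of any of tray_front, tray_end above 0.034 m or angle between tray's own z axis and vertical above 0.12 rad).
It fails at once if the tray is pushed hard (over 25 N) (contact force between the fingers and tray above 25 N).
It fails at once if the clamp is pressed hard (over 30 N) (contact force between the fingers and clamp_handle above 30 N or contact force between the fingers and clamp_arm above 25 N).
It fails at once if another loose thing is shifted by more than 20 mm (distance of any of spool, pen, bracelet, brooch, stool, mortar, snips from where it was at the start of the episode above 0.02 m).
It also fails if it takes over 58 s, if anything falls off the work surface, if the arm or the gripper's body presses on something with over 40 N, if the wrist force passes 120 N, or if a joint passes its speed limit or range.

## Robot

A 6-joint arm with a two-finger parallel gripper is mounted at the origin on the work surface; the furniture and walls round the work are solid. World frame = base frame: x ahead of the robot, y to its left, z up, the work surface at z = 0. Lengths are in mm, angles in degrees, forces in N, time in s.
With the tool pointing down it reaches from about 300 to 850 mm from the base axis. Payload 4.2 kg.
Tool frame: the origin (TCP) lies at the very end of the fingers, on their centre line; the grasp point (between the pads) lies 19 mm behind it (env.grasp_offset is the distance from the TCP to the grasp point, in mm); z points along the fingers, y is the line along which they close (so a half turn about z gives the same grasp; the last joint's range is limited). The gripper opens to 91 mm and grips with 3 to 60 N. Pads are 32 mm wide; open, the fingers measure 118 mm over their backs; the gripper's body (76 mm by 178 mm) begins 60 mm behind the grasp point.
Start: joints at [70.76, 18.312, 89.639, -0, 72.044, -1.146], TCP at [178.584, 546.581, 213.976] pointing down, gripper open.
Joint ranges: [-177.97, 177.97], [-48.28, 115.42], [12.27, 149.76], [-77.06, 257.06], [2.81, 150.46], [-146.56, 146.56]. Speed limits (degrees/s): [147.25, 147.25, 180, 180, 180, 180].

## Interface

Orientations are given as [roll, pitch, yaw] about the fixed x, y, z axes, in that order (R = Rz(yaw) Ry(pitch) Rx(roll)).
In Python, from workcell import env, eyes gives the robot as it stands.
- The arm moves only by the tool send_rows, never from a script. Its arguments are lists of equal length, an entry for each row: "grip": the opening, from -1 (shut) to 1 (fully open), so that 0 is half open; "xyz": the shift along the world's x, y, z in m, a list of three; "yaw": the turn about the world's z in degrees. A call has 1 to 8 rows; each row is the pose to reach, as a shift and turn from the pose commanded when the call began; what a row does not reach only later rows make up. A row lasts 1/12 s, in which the tool goes at most 41.7 mm and 7.16 degrees, less where a joint would pass 70% of its speed; a pose out of reach is approached as far as the arm can. A call with a gripper value outside its range is refused whole. The fingers move at their own pace and stop on an object; "grip_force" is the grip in N (left out, the last holds). Time passes only in rows, so rows that repeat a pose let the fingers close. It gives the time, the measured TCP pose, the force, the opening and the grip force at its end, in the units of the state.
- env.state(): the state, without advancing time (a new reading comes with each control period).
- eyes.grab_frame(name): name is "scene" or "top" or "wrist"; returns a dict with "frame" (420x560x3 uint8, red, green, blue), "fx", "fy", "cx", "cy" (pixels), "D" ([k1, k2, p1, p2, k3] as OpenCV has them; the pictures are not rectified), "pose" (4x4, takes a point from camera to world coordinates). Camera axes: x right, y down, z forward; pixel columns grow to the right and rows downward; lengths in mm; the calibration is good to about 2 mm. A picture is of the moment at which its call begins. There is no depth.
- env.job_done(): hands the job in; it is judged then, once.
The state is a dict: "time_s": time; "qpos": joint angles; "qvel": joint speeds; "effort": joint torques, N m; "ee_pos": TCP position; "ee_rot": TCP orientation; "force": force on the tool from outside, world axes, zero at the start; "torque": the same for the moment, N m; "gripper_width": finger opening in mm; "gripper_force": force on a finger pad.
Only numpy, scipy, OpenCV 4.12 (cv2) and the standard library are available. Lean on these libraries where they do the work, as an engineer would, in place of code of your own. Each camera call takes 0.05 s, during which the arm holds its last target. There are 200 camera calls.

## Working session

There is one attempt and no reset: what is moved stays moved. The work goes in short steps, Python scripts to look and compute and a tool call to move; the robot and the scene stay as the last step left them, time stands still between calls to the robot, and variables do not carry over. Pictures are saved under pics/ and viewed, at most 10 in all, crops included, and the job is handed in when it is done.

Besides the shell and the picture viewer there is one more tool, called after "Request:" as name(argument=value, ...), one argument or row to a line, values as JSON. send_rows: Moves the arm, as the interface text tells. Its arguments: {"type":"object","properties":{"grip":{"type":"array"},"xyz":{"type":"array"},"yaw":{"type":"array"},"grip_force":{"type":"number"}},"required":["grip","xyz","yaw"]}

```bash
mkdir -p pics
python3 - <<'E'
from workcell import env, eyes
import cv2,pickle
for n in ["scene","top"]:
    f=eyes.grab_frame(n); pickle.dump(f,open(f"{n}.pkl","wb"))
    cv2.imwrite(f"pics/{n}1.png",cv2.resize(f["frame"][...,::-1],(800,600),interpolation=cv2.INTER_CUBIC))
    print(n,f["pose"].round(3).tolist(),f["fx"],f["cx"],f["cy"],f["D"])
print(env.state())
E
```

```text
scene [[0.694, -0.345, 0.633, -218.661], [-0.72, -0.308, 0.622, -466.898], [-0.019, -0.887, -0.462, 645.928], [0.0, 0.0, 0.0, 1.0]] 389.94137700205687 273.6519265608488 212.47577679382044 [-0.03910393  0.          0.          0.          0.        ]
top [[0.025, -0.997, 0.067, 435.464], [-1.0, -0.024, 0.006, 260.059], [-0.004, -0.067, -0.998, 1186.984], [0.0, 0.0, 0.0, 1.0]] 455.9759530861899 284.9461050719248 211.85713655121648 [-0.00374098  0.          0.          0.          0.        ]
{'time_s': 0.1, 'qpos': array([ 7.07608604e+01,  1.83498118e+01,  8.96971182e+01, -3.79620955e-04,
        7.20435596e+01, -1.14630531e+00]), 'qvel': array([-0.13801421,  0.03806228, -0.11402384, -0.15480695,  0.06160795,
        0.00471682]), 'effort': array([ 2.03420495e-04, -4.13329983e+01, -2.32507843e+01,  7.28329760e-02,
        4.22331796e-02, -3.62315916e-05]), 'ee_pos': array([178.43456752, 546.16316989, 213.20153338]), 'ee_rot': array([-1.79909521e+02, -1.44941423e-03,  1.61907282e+02]), 'force': array([-0.36526052, -0.81859333, -0.23692347]), 'torque': array([-0.02254711, -0.0270487 ,  0.02283419]), 'gripper_force': 0.0, 'gripper_width': 90.86734447184297}
```

View pics/scene1.png

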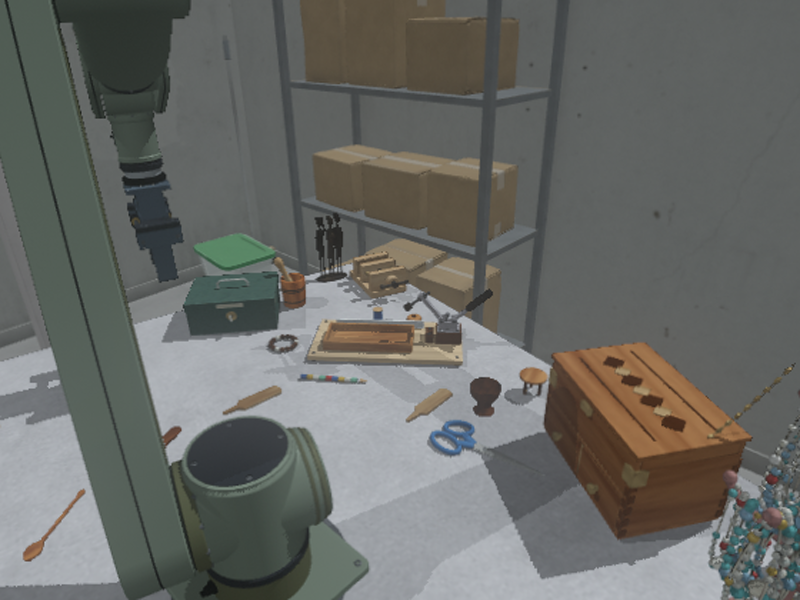

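View pics/top1.png

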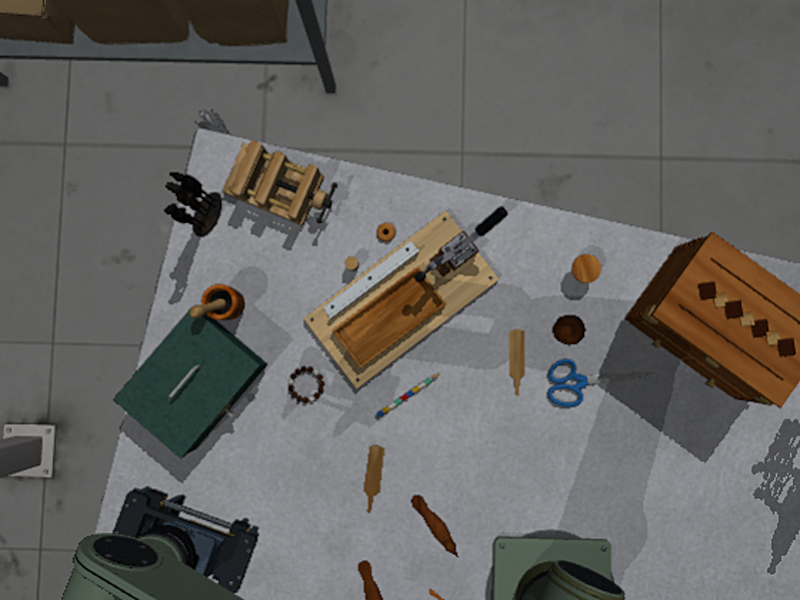

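The top view shows the jig with its board corners near (305,320), (358,388), (497,278) and (446,211), the tray on it, and the pen just in front. I'll zoom in to get exact corners.

Run:
```python
import cv2,pickle
f=pickle.load(open("top.pkl","rb"))["frame"][140:280,205:365]
cv2.imwrite("pics/crop1.png",cv2.resize(f[...,::-1],None,fx=4,fy=4,interpolation=cv2.INTER_CUBIC))
```

```text
(no output)
```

View pics/crop1.png

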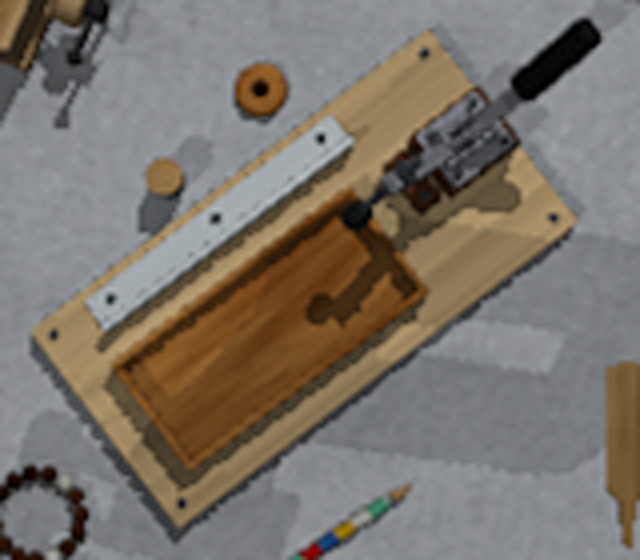

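The crop shows the board corners at (33,335), (178,530), (577,222) and (432,30). The tray rim corners are at (115,368), (190,467), (427,292) and (352,190), and the fence front-edge ends are at (103,330) and (353,143).

```bash
cat > h.py <<'E'
import numpy as np,cv2,pickle
from scipy.optimize import least_squares
def ray(f,px,z):
    K=np.array([[f["fx"],0,f["cx"]],[0,f["fy"],f["cy"]],[0,0,1]])
    n=cv2.undistortPoints(np.array(px,float).reshape(-1,1,2),K,np.array(f["D"])).reshape(-1,2)
    d=np.c_[n,np.ones(len(n))]@f["pose"][:3,:3].T; o=f["pose"][:3,3]
    return (o+d*((np.array(z)-o[2])/d[:,2])[:,None])[:,:2]
def T(p,q):
    c,s=np.cos(p[2]),np.sin(p[2]); return np.array(q)@np.array([[c,s],[-s,c]])+p[:2]
def fit(q,w,g=(550,300,0.6)):
    r=least_squares(lambda p:(T(p,q)-w).ravel(),g); return r.x,r.fun.reshape(-1,2)
def crop2img(px,x0,y0,s): return (np.array(px,float)+.5)/s-.5+[x0,y0]
E
python3 - <<'E'
from h import *
f=pickle.load(open("top.pkl","rb"))
c=lambda p:crop2img(p,205,140,4)
b=[(33,335),(178,530),(577,222),(432,30),(103,330),(353,143)]
w=ray(f,c(b),[15]*4+[33]*2)
j,r=fit([(75,200),(-85,200),(-85,-125),(75,-125),(42.5,160),(42.5,-40)],w)
print("jig",j[:2].round(1),np.degrees(j[2]).round(2));print(r.round(1))
w=ray(f,c([(115,368),(190,467),(427,292),(352,190)]),[36]*4)
t,r=fit([(42.5,95),(-42.5,95),(-42.5,-95),(42.5,-95)],w)
print("tray",t[:2].round(1),np.degrees(t[2]).round(2));print(r.round(1))
R=np.array([[np.cos(j[2]),-np.sin(j[2])],[np.sin(j[2]),np.cos(j[2])]])
print("tray in jig",((t[:2]-j[:2])@R).round(1),np.degrees(t[2]-j[2]).round(2))
print("tray corners jig",((T(t,[(42.5,95),(42.5,-95),(0,-95)])-j[:2])@R).round(1))
pts=dict(frontpre=(-85,50),grip=(0,-162),gripc=(0,-176),endpre=(0,195))
for k,q in pts.items(): print(k,T(j,[q]).round(1))
print("pen/bracelet world",ray(f,c([(400,490),(300,556),(60,515)]),[5]*3).round(0), "pen jig",((ray(f,c([(400,490),(300,556),(60,515)]),[5]*3)-j[:2])@R).round(0))
print("xdir",R[:,0].round(4),"ydir",R[:,1].round(4))
E
```

```text
jig [548.4 251.8] 38.8
[[ 1.9  3. ]
 [-0.5 -0.2]
 [-0.7 -2. ]
 [ 0.9  2.2]
 [-1.9 -1.3]
 [ 0.2 -1.7]]
tray [486.4 297.8] 38.16
[[ 1.8  3. ]
 [-4.  -0.3]
 [-0.5 -3.1]
 [ 2.6  0.4]]
tray in jig [-19.5  74.7] -0.65
tray corners jig [[ 24.  169.2]
 [ 21.9 -20.8]
 [-20.6 -20.3]]
frontpre [[450.8 237.5]]
grip [[649.9 125.6]]
gripc [[658.7 114.7]]
endpre [[426.2 403.8]]
pen/bracelet world [[386. 213.]
 [342. 276.]
 [364. 432.]] pen jig [[-151.   72.]
 [-145.  149.]
 [ -31.  256.]]
xdir [0.7793 0.6266] ydir [-0.6266  0.7793]
```

Request:
send_rows(
  grip=[-1,-1,-1,-1,-1,-1,-1,-1],
  xyz=[
    [0.01,-0.012,0],
    [0.03,-0.036,0],
    [0.055,-0.065,0],
    [0.08,-0.095,0],
    [0.105,-0.125,0],
    [0.13,-0.155,0],
    [0.155,-0.185,0],
    [0.18,-0.214,0],
  ],
  yaw=[-2,-6,-11,-16,-21,-26,-31,-33.1],
)

```text
time_s: 0.77
ee_pos: [359.3, 329.9, 213.9]
ee_rot: [-180.0, 0.0, 128.5]
force: [0.2, 0.2, -0.7]
gripper_width: 40.9
gripper_force: 0.0
```

Request:
send_rows(
  grip=[-1,-1,-1,-1,-1,-1,-1,-1],
  xyz=[
    [0.02,-0.025,-0.015],
    [0.04,-0.05,-0.04],
    [0.06,-0.07,-0.07],
    [0.07,-0.084,-0.1],
    [0.0707,-0.0842,-0.125],
    [0.0707,-0.0842,-0.14],
    [0.0707,-0.0842,-0.145],
    [0.0707,-0.0842,-0.145],
  ],
  yaw=[0,0,0,0,0,0,0,0],
)

```text
time_s: 1.43
ee_pos: [428.4, 247.3, 67.8]
ee_rot: [-179.8, -0.0, 128.7]
force: [0.9, 0.0, 0.0]
gripper_width: 0.3
gripper_force: 0.0
```

Request:
send_rows(
  grip=[-1,-1,-1,-1,-1,-1],
  xyz=[
    [0,0,-0.01],
    [0,0,-0.022],
    [0,0,-0.034],
    [0,0,-0.042],
    [0,0,-0.046],
    [0,0,-0.046],
  ],
  yaw=[0,0,0,0,0,0],
)

```text
time_s: 1.93
ee_pos: [429.1, 248.4, 22.7]
ee_rot: [-180.0, -0.0, 128.8]
force: [-0.1, -0.6, 0.3]
gripper_width: 0.4
gripper_force: 0.0
```

Run:
```python
from workcell import env, eyes
import cv2,pickle
f=eyes.grab_frame("scene"); pickle.dump(f,open("s2.pkl","wb"))
a=cv2.resize(f["frame"][200:280,190:350,::-1],None,fx=4,fy=4,interpolation=cv2.INTER_CUBIC)
cv2.imwrite("pics/s2.png",a)
print(env.state()["ee_pos"],env.state()["force"])
```

```text
[429.40344291 248.59598974  23.14687435] [0.38679068 0.31280429 0.1161588 ]
```

View pics/s2.png

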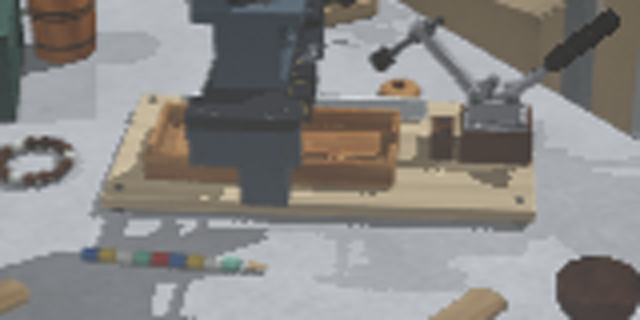

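The fingers stand just in front of the middle of the tray's near side, clear of the pen. Now I'll approach and push along jig +x.

Request:
send_rows(
  grip=[-1,-1,-1,-1,-1,-1,-1,-1],
  xyz=[
    [0.0023,0.0019,0],
    [0.0047,0.0038,0],
    [0.007,0.0056,0],
    [0.0093,0.0075,0],
    [0.0109,0.0088,0],
    [0.0125,0.01,0],
    [0.014,0.0113,0],
    [0.0156,0.0125,0],
  ],
  yaw=[0,0,0,0,0,0,0,0],
)

```text
time_s: 2.65
ee_pos: [445.0, 261.0, 23.0]
ee_rot: [-180.0, -0.0, 128.8]
force: [1.1, 0.6, -0.1]
gripper_width: 0.3
gripper_force: 0.0
```

Request:
send_rows(
  grip=[-1,-1,-1,-1,-1,-1,-1,-1],
  xyz=[
    [0.0008,0.0006,0],
    [0.0016,0.0013,0],
    [0.0023,0.0019,0],
    [0.0031,0.0025,0],
    [0.0039,0.0031,0],
    [0.0047,0.0038,0],
    [0.0055,0.0044,0],
    [0.0062,0.005,0],
  ],
  yaw=[0,0,0,0,0,0,0,0],
)

```text
time_s: 3.32
ee_pos: [451.0, 265.8, 22.9]
ee_rot: [-180.0, -0.0, 128.8]
force: [0.7, -0.3, 0.2]
gripper_width: 0.7
gripper_force: 0.4
```

Request:
send_rows(
  grip=[-1,-1,-1,-1,-1,-1],
  xyz=[
    [0.0008,0.0006,0],
    [0.0016,0.0013,0],
    [0.0023,0.0019,0],
    [0.0031,0.0025,0],
    [0.0039,0.0031,0],
    [0.0039,0.0031,0],
  ],
  yaw=[0,0,0,0,0,0],
)

```text
time_s: 3.82
ee_pos: [455.3, 269.2, 23.0]
ee_rot: [180.0, 0.0, 128.8]
force: [0.9, 0.7, 0.6]
gripper_width: 0.7
gripper_force: 0.1
```

Run:
```python
from workcell import env, eyes
import cv2,pickle
a=[]
for n,(r,c) in dict(top=((140,280),(205,365)),scene=((200,280),(190,350))).items():
    f=eyes.grab_frame(n); pickle.dump(f,open(n+"3.pkl","wb"))
    a.append(cv2.resize(f["frame"][r[0]:r[1],c[0]:c[1],::-1],None,fx=2.5,fy=2.5,interpolation=cv2.INTER_CUBIC) if 0 else cv2.resize(f["frame"][r[0]:r[1],c[0]:c[1],::-1],None,fx=2.7,fy=2.7,interpolation=cv2.INTER_CUBIC))
cv2.imwrite("pics/c3.png",cv2.vconcat(a)[:600])
print(env.state()["force"])
```

```text
[ 0.56567838 -0.48834229 -0.38860797]
```

View pics/c3.png

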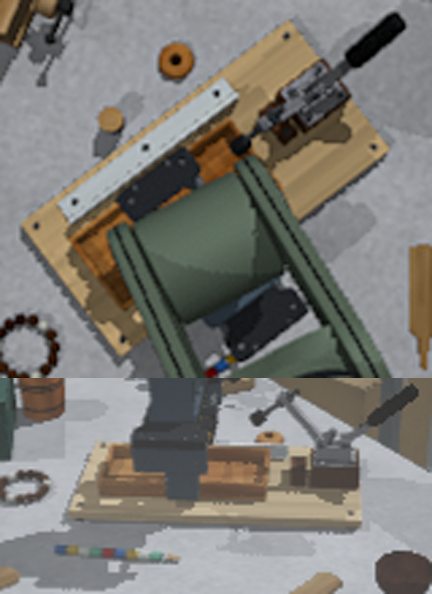

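The tray has moved with the fingers, and a narrow gap to the fence is left. I'll continue gently.

Request:
send_rows(
  grip=[-1,-1,-1,-1,-1,-1],
  xyz=[
    [0.0005,0.0004,0],
    [0.0009,0.0008,0],
    [0.0014,0.0011,0],
    [0.0019,0.0015,0],
    [0.0023,0.0019,0],
    [0.0023,0.0019,0],
  ],
  yaw=[0,0,0,0,0,0],
)

```text
time_s: 4.42
ee_pos: [457.4, 271.0, 23.0]
ee_rot: [180.0, -0.0, 128.8]
force: [-0.2, 0.1, 1.7]
gripper_width: 0.6
gripper_force: 0.4
```

Request:
send_rows(
  grip=[-1,-1,-1,-1,-1],
  xyz=[
    [0.0005,0.0004,0],
    [0.0009,0.0008,0],
    [0.0014,0.0011,0],
    [0.0016,0.0013,0],
    [0.0016,0.0013,0],
  ],
  yaw=[0,0,0,0,0],
)

```text
time_s: 4.83
ee_pos: [459.0, 272.3, 23.0]
ee_rot: [180.0, 0.0, 128.8]
force: [-0.6, -0.7, -0.2]
gripper_width: 0.3
gripper_force: 0.4
```

Request:
send_rows(
  grip=[-1,-1,-1,-1,-1],
  xyz=[
    [0.0004,0.0003,0],
    [0.0008,0.0006,0],
    [0.0012,0.0009,0],
    [0.0012,0.0009,0],
    [0.0012,0.0009,0],
  ],
  yaw=[0,0,0,0,0],
)

```text
time_s: 5.25
ee_pos: [460.2, 273.2, 23.0]
ee_rot: [180.0, 0.0, 128.8]
force: [-0.9, 0.4, 0.7]
gripper_width: 0.7
gripper_force: 0.3
```

Request:
send_rows(
  grip=[-1,-1,-1,-1],
  xyz=[
    [0.0004,0.0003,0],
    [0.0008,0.0006,0],
    [0.0008,0.0006,0],
    [0.0008,0.0006,0],
  ],
  yaw=[0,0,0,0],
)

```text
time_s: 5.58
ee_pos: [461.0, 273.7, 23.0]
ee_rot: [180.0, 0.0, 128.8]
force: [0.2, -0.4, 0.4]
gripper_width: 0.3
gripper_force: 0.4
```

Request:
send_rows(
  grip=[-1,-1,-1,-1],
  xyz=[
    [0.0004,0.0003,0],
    [0.0008,0.0006,0],
    [0.0008,0.0006,0],
    [0.0008,0.0006,0],
  ],
  yaw=[0,0,0,0],
)

```text
time_s: 5.92
ee_pos: [461.8, 274.4, 23.0]
ee_rot: [180.0, 0.0, 128.8]
force: [0.4, -0.4, -0.3]
gripper_width: 0.5
gripper_force: 0.4
```

Request:
send_rows(
  grip=[-1,-1,-1,-1],
  xyz=[
    [0.0004,0.0003,0],
    [0.0008,0.0006,0],
    [0.0008,0.0006,0],
    [0.0008,0.0006,0],
  ],
  yaw=[0,0,0,0],
)

```text
time_s: 6.25
ee_pos: [462.6, 275.0, 23.0]
ee_rot: [180.0, 0.0, 128.8]
force: [-0.7, -0.0, -0.3]
gripper_width: 0.2
gripper_force: 0.3
```

Request:
send_rows(
  grip=[-1,-1,-1,-1],
  xyz=[
    [0.0004,0.0003,0],
    [0.0008,0.0006,0],
    [0.0008,0.0006,0],
    [0.0008,0.0006,0],
  ],
  yaw=[0,0,0,0],
)

```text
time_s: 6.58
ee_pos: [463.1, 275.4, 22.9]
ee_rot: [-180.0, -0.0, 128.8]
force: [-1.8, -0.4, 0.7]
gripper_width: 0.7
gripper_force: 0.9
```

Run:
```python
from workcell import env, eyes
import cv2,pickle
f=eyes.grab_frame("top"); pickle.dump(f,open("top4.pkl","wb"))
cv2.imwrite("pics/c4.png",cv2.resize(f["frame"][165:265,215:325,::-1],None,fx=6,fy=6,interpolation=cv2.INTER_CUBIC))
```

```text
(no output)
```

View pics/c4.png

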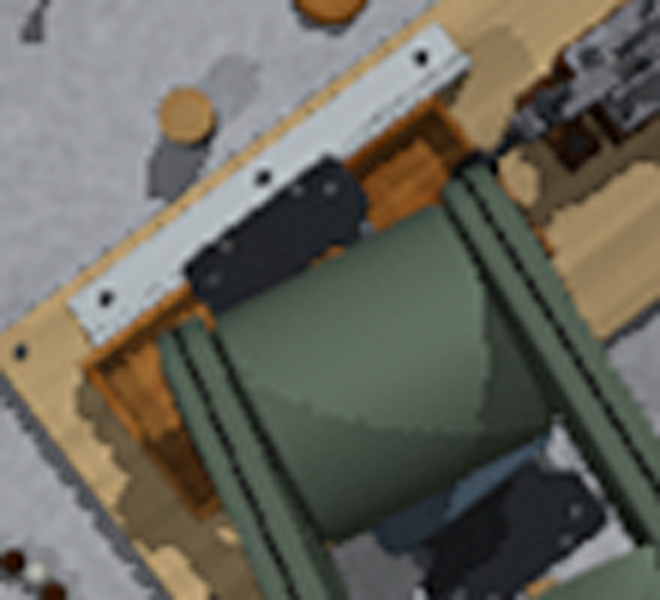

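The tray's far side now lies along the fence at both ends, and force is just starting to show. I'll press slightly more.

Request:
send_rows(
  grip=[-1,-1,-1,-1],
  xyz=[
    [0.0004,0.0003,0],
    [0.0008,0.0006,0],
    [0.0008,0.0006,0],
    [0.0008,0.0006,0],
  ],
  yaw=[0,0,0,0],
)

```text
time_s: 6.97
ee_pos: [463.1, 275.4, 22.8]
ee_rot: [-179.9, -0.0, 128.8]
force: [-4.0, -3.7, 4.4]
gripper_width: 0.8
gripper_force: 2.8
```

Request:
send_rows(
  grip=[-1,-1,-1,-1],
  xyz=[
    [0.0004,0.0003,0],
    [0.0004,0.0003,0],
    [0.0004,0.0003,0],
    [0.0004,0.0003,0],
  ],
  yaw=[0,0,0,0],
)

```text
time_s: 7.3
ee_pos: [463.1, 275.4, 22.8]
ee_rot: [-179.8, -0.0, 128.8]
force: [-4.5, -4.6, 5.4]
gripper_width: 0.4
gripper_force: 3.2
```

Firm contact at about 6–8 N and no further motion, so the tray is flat on the fence. Next I retract, lift and go to the free end.

Request:
send_rows(
  grip=[-1,-1,-1,-1,-1,-1,-1,-1],
  xyz=[
    [-0.003,-0.0024,0],
    [-0.01,-0.008,0],
    [-0.0195,-0.0157,0.004],
    [-0.0195,-0.0157,0.02],
    [-0.022,-0.008,0.043],
    [-0.026,0.015,0.058],
    [-0.032,0.045,0.06],
    [-0.038,0.08,0.06],
  ],
  yaw=[0,0,0,0,0,0,0,0],
)

```text
time_s: 7.97
ee_pos: [426.8, 356.6, 85.1]
ee_rot: [179.8, 0.0, 128.7]
force: [1.5, -0.1, -0.3]
gripper_width: 0.9
gripper_force: 0.0
```

Request:
send_rows(
  grip=[-1,-1,-1,-1,-1,-1,-1,-1],
  xyz=[
    [-0.003,0.03,0],
    [-0.0053,0.05,0],
    [-0.0053,0.0536,-0.008],
    [-0.0053,0.0536,-0.025],
    [-0.0053,0.0536,-0.042],
    [-0.0053,0.0536,-0.054],
    [-0.0053,0.0536,-0.06],
    [-0.0053,0.0536,-0.06],
  ],
  yaw=[0,0,0,0,0,0,0,0],
)

```text
time_s: 8.63
ee_pos: [420.2, 408.2, 21.4]
ee_rot: [-179.8, 0.0, 128.8]
force: [-0.3, -0.3, 0.7]
gripper_width: 0.3
gripper_force: 0.0
```

Run:
```python
from workcell import env, eyes
import cv2,pickle
f=eyes.grab_frame("top"); pickle.dump(f,open("top5.pkl","wb"))
cv2.imwrite("pics/c5.png",cv2.resize(f["frame"][140:280,205:365,::-1],None,fx=4,fy=4,interpolation=cv2.INTER_CUBIC))
```

```text
(no output)
```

View pics/c5.png

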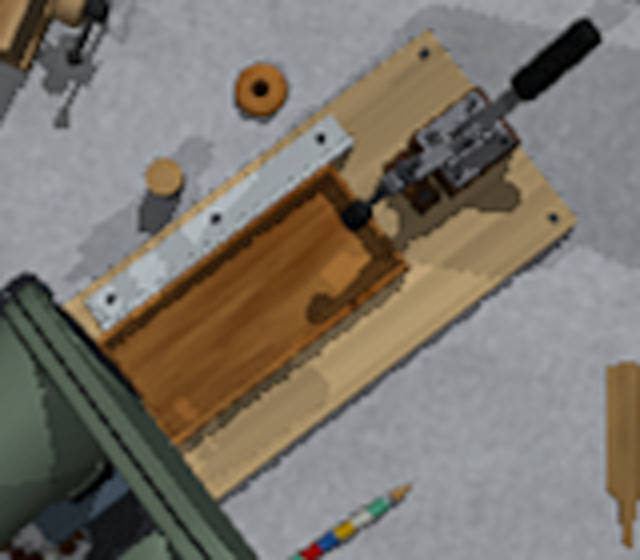

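The tray lies flush along the fence, with its stop-end near corner at (408,265), still clear of the stop. Now I'll tap along jig -y.

Request:
send_rows(
  grip=[-1,-1,-1,-1,-1,-1,-1,-1],
  xyz=[
    [0.0013,-0.0016,0],
    [0.0031,-0.0039,0],
    [0.005,-0.0062,0],
    [0.0069,-0.0086,0],
    [0.0081,-0.0101,0],
    [0.0094,-0.0117,0],
    [0.0107,-0.0132,0],
    [0.0119,-0.0148,0],
  ],
  yaw=[0,0,0,0,0,0,0,0],
)

```text
time_s: 9.35
ee_pos: [433.2, 395.3, 23.1]
ee_rot: [180.0, -0.0, 128.8]
force: [-1.1, 1.9, 1.6]
gripper_width: 0.5
gripper_force: 0.5
```

Request:
send_rows(
  grip=[-1,-1,-1,-1,-1,-1,-1,-1],
  xyz=[
    [0.0008,-0.001,0],
    [0.0016,-0.0019,0],
    [0.0024,-0.0029,0],
    [0.0031,-0.0039,0],
    [0.0039,-0.0049,0],
    [0.0047,-0.0058,0],
    [0.0055,-0.0068,0],
    [0.0063,-0.0078,0],
  ],
  yaw=[0,0,0,0,0,0,0,0],
)

```text
time_s: 10.02
ee_pos: [439.4, 387.3, 23.0]
ee_rot: [180.0, 0.0, 128.8]
force: [-0.8, 0.9, 0.8]
gripper_width: 0.6
gripper_force: 0.6
```

Request:
send_rows(
  grip=[-1,-1,-1,-1,-1,-1,-1],
  xyz=[
    [0.0006,-0.0008,0],
    [0.0013,-0.0016,0],
    [0.0019,-0.0023,0],
    [0.0025,-0.0031,0],
    [0.0031,-0.0039,0],
    [0.0038,-0.0047,0],
    [0.0038,-0.0047,0],
  ],
  yaw=[0,0,0,0,0,0,0],
)

```text
time_s: 10.6
ee_pos: [443.3, 382.4, 22.9]
ee_rot: [180.0, 0.0, 128.8]
force: [0.0, 1.1, 0.8]
gripper_width: 0.5
gripper_force: 0.2
```

Request:
send_rows(
  grip=[-1,-1,-1,-1,-1,-1,-1],
  xyz=[
    [0.0004,-0.0005,0],
    [0.0008,-0.001,0],
    [0.0012,-0.0015,0],
    [0.0016,-0.002,0],
    [0.002,-0.0025,0],
    [0.0025,-0.0031,0],
    [0.0025,-0.0031,0],
  ],
  yaw=[0,0,0,0,0,0,0],
)

```text
time_s: 11.18
ee_pos: [445.8, 379.4, 23.0]
ee_rot: [180.0, 0.0, 128.8]
force: [-0.0, 0.2, -0.4]
gripper_width: 0.5
gripper_force: 0.2
```

Request:
send_rows(
  grip=[-1,-1,-1,-1],
  xyz=[
    [0.0003,-0.0004,0],
    [0.0006,-0.0008,0],
    [0.0006,-0.0008,0],
    [0.0006,-0.0008,0],
  ],
  yaw=[0,0,0,0],
)

```text
time_s: 11.52
ee_pos: [446.3, 378.7, 23.0]
ee_rot: [180.0, 0.0, 128.8]
force: [-1.0, 1.0, 0.7]
gripper_width: 0.5
gripper_force: 0.2
```

Request:
send_rows(
  grip=[-1,-1,-1,-1],
  xyz=[
    [0.0003,-0.0004,0],
    [0.0006,-0.0008,0],
    [0.0006,-0.0008,0],
    [0.0006,-0.0008,0],
  ],
  yaw=[0,0,0,0],
)

```text
time_s: 11.85
ee_pos: [446.8, 378.1, 23.0]
ee_rot: [180.0, -0.0, 128.8]
force: [-1.2, 1.8, -0.3]
gripper_width: 0.5
gripper_force: 0.9
```

Request:
send_rows(
  grip=[-1,-1,-1,-1],
  xyz=[
    [0.0003,-0.0004,0],
    [0.0006,-0.0008,0],
    [0.0006,-0.0008,0],
    [0.0006,-0.0008,0],
  ],
  yaw=[0,0,0,0],
)

```text
time_s: 12.18
ee_pos: [446.8, 378.0, 23.0]
ee_rot: [180.0, -0.1, 128.8]
force: [-3.6, 5.0, -0.2]
gripper_width: 0.6
gripper_force: 2.9
```

Request:
send_rows(
  grip=[-1,-1,-1,-1],
  xyz=[
    [0.0003,-0.0004,0],
    [0.0003,-0.0004,0],
    [0.0003,-0.0004,0],
    [0.0003,-0.0004,0],
  ],
  yaw=[0,0,0,0],
)

```text
time_s: 12.52
ee_pos: [446.7, 378.0, 23.0]
ee_rot: [180.0, -0.1, 128.8]
force: [-4.2, 5.9, 0.4]
gripper_width: 0.0
gripper_force: 3.7
```

Request:
send_rows(
  grip=[-1,-1,-1,-1,-1,-1,-1],
  xyz=[
    [-0.0013,0.0016,0],
    [-0.0063,0.0078,0],
    [-0.0125,0.0156,0.004],
    [-0.0125,0.0156,0.025],
    [-0.0125,0.0156,0.055],
    [-0.0125,0.0156,0.09],
    [-0.0125,0.0156,0.125],
  ],
  yaw=[0,0,0,0,0,0,0],
)

```text
time_s: 13.1
ee_pos: [434.5, 392.4, 149.2]
ee_rot: [-179.9, 0.0, 128.8]
force: [1.3, 0.2, -0.7]
gripper_width: 0.6
gripper_force: 0.0
```

Run:
```python
from workcell import env, eyes
import cv2,pickle
f=eyes.grab_frame("top"); pickle.dump(f,open("top6.pkl","wb"))
cv2.imwrite("pics/c6.png",cv2.resize(f["frame"][140:280,205:365,::-1],None,fx=4,fy=4,interpolation=cv2.INTER_CUBIC))
print(env.state()["ee_pos"],env.state()["force"])
```

```text
[438.00383856 395.45357606 157.29695826] [1.8699183  1.37018971 4.99435985]
```

View pics/c6.png

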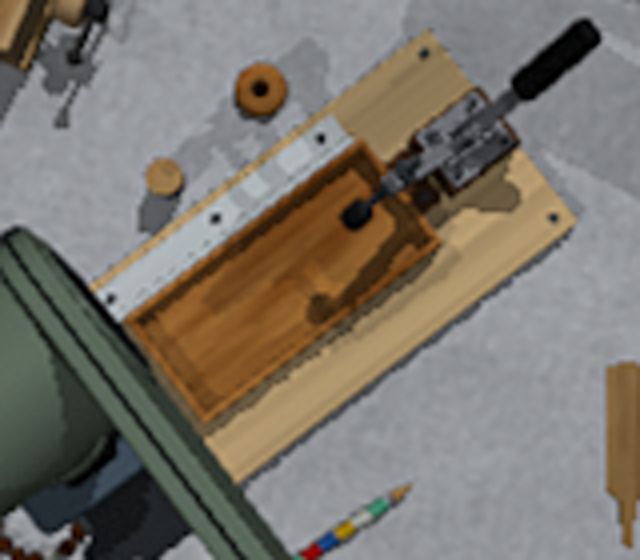

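The tray is seated: far side on the fence and stop end at the stop block. I'll check the grip's position before moving.

Run:
```python
from h import *
f=pickle.load(open("top6.pkl","rb"))
w=ray(f,crop2img([(557,60),(520,88),(594,34)],205,140,4),[116,97,138]);print(w.round(1))
j=np.array([548.4,251.8]);R=np.array([[.7793,-.6266],[.6266,.7793]])
print(((w-j)@R).round(1))
```

```text
[[646.6 130. ]
 [632.7 149.7]
 [658.  111.4]]
[[   0.2 -156.5]
 [   1.7 -132.4]
 [  -2.5 -178.1]]
```

Request:
send_rows(
  grip=[-1,-1,-1,-1,-1,-1,-1,-1],
  xyz=[
    [0.006,-0.007,0.02],
    [0.022,-0.027,0.04],
    [0.044,-0.054,0.05],
    [0.066,-0.082,0.05],
    [0.088,-0.109,0.05],
    [0.11,-0.136,0.05],
    [0.132,-0.163,0.05],
    [0.154,-0.19,0.05],
  ],
  yaw=[0,0,0,0,0,0,0,0],
)

```text
time_s: 13.82
ee_pos: [590.0, 201.3, 198.3]
ee_rot: [180.0, 0.0, 128.8]
force: [0.8, 0.1, 0.2]
gripper_width: 0.2
gripper_force: 0.0
```

Request:
send_rows(
  grip=[-1,-1,-1,-1,-1,-1,-1],
  xyz=[
    [0.012,-0.015,0],
    [0.032,-0.04,0],
    [0.052,-0.066,0],
    [0.0607,-0.0768,-0.01],
    [0.0607,-0.0768,-0.03],
    [0.0607,-0.0768,-0.05],
    [0.0607,-0.0768,-0.055],
  ],
  yaw=[0,0,0,0,0,0,0],
)

```text
time_s: 14.4
ee_pos: [647.6, 125.5, 139.0]
ee_rot: [-179.7, -0.2, 128.8]
force: [0.7, -0.6, -0.0]
gripper_width: 0.8
gripper_force: 0.0
```

Request:
send_rows(
  grip=[-1,-1,-1,-1,-1,-1,-1,-1],
  xyz=[
    [0,0,-0.002],
    [0,0,-0.004],
    [0,0,-0.006],
    [0,0,-0.008],
    [0,0,-0.01],
    [0,0,-0.012],
    [0,0,-0.014],
    [0,0,-0.016],
  ],
  yaw=[0,0,0,0,0,0,0,0],
)

```text
time_s: 15.07
ee_pos: [649.8, 126.0, 127.0]
ee_rot: [180.0, -0.0, 128.8]
force: [0.2, -0.4, 1.5]
gripper_width: 0.1
gripper_force: 0.6
```

Request:
send_rows(
  grip=[-1,-1,-1,-1,-1,-1,-1,-1],
  xyz=[
    [0,0,-0.002],
    [0,0,-0.004],
    [0,0,-0.006],
    [0,0,-0.008],
    [0,0,-0.01],
    [0,0,-0.012],
    [0,0,-0.014],
    [0,0,-0.016],
  ],
  yaw=[0,0,0,0,0,0,0,0],
)

```text
time_s: 15.73
ee_pos: [650.0, 125.5, 110.8]
ee_rot: [180.0, 0.0, 128.8]
force: [0.6, 0.4, 1.9]
gripper_width: 0.6
gripper_force: 0.6
```

Request:
send_rows(
  grip=[-1,-1,-1,-1,-1,-1,-1,-1],
  xyz=[
    [0,0,-0.002],
    [0,0,-0.004],
    [0,0,-0.006],
    [0,0,-0.008],
    [0,0,-0.01],
    [0,0,-0.012],
    [0,0,-0.014],
    [0,0,-0.016],
  ],
  yaw=[0,0,0,0,0,0,0,0],
)

```text
time_s: 16.4
ee_pos: [650.1, 125.5, 94.8]
ee_rot: [180.0, 0.0, 128.8]
force: [0.1, -1.0, 2.0]
gripper_width: 0.4
gripper_force: 0.8
```

Request:
send_rows(
  grip=[-1,-1,-1,-1,-1,-1,-1,-1],
  xyz=[
    [0,0,-0.002],
    [0,0,-0.004],
    [0,0,-0.006],
    [0,0,-0.008],
    [0,0,-0.01],
    [0,0,-0.012],
    [0,0,-0.014],
    [0,0,-0.015],
  ],
  yaw=[0,0,0,0,0,0,0,0],
)

```text
time_s: 17.07
ee_pos: [650.1, 125.5, 79.7]
ee_rot: [180.0, 0.0, 128.8]
force: [1.1, -1.7, 2.1]
gripper_width: 0.1
gripper_force: 1.2
```

Request:
send_rows(
  grip=[-1,-1,-1,-1,-1,-1],
  xyz=[
    [0,0,-0.0007],
    [0,0,-0.0014],
    [0,0,-0.0021],
    [0,0,-0.0028],
    [0,0,-0.0035],
    [0,0,-0.0035],
  ],
  yaw=[0,0,0,0,0,0],
)

```text
time_s: 17.57
ee_pos: [650.0, 125.6, 76.4]
ee_rot: [180.0, 0.0, 128.8]
force: [0.7, -0.6, 2.2]
gripper_width: 0.7
gripper_force: 1.0
```

Request:
send_rows(
  grip=[-1,-1,-1,-1,-1],
  xyz=[
    [0,0,-0.0005],
    [0,0,-0.001],
    [0,0,-0.0015],
    [0,0,-0.002],
    [0,0,-0.002],
  ],
  yaw=[0,0,0,0,0],
)

```text
time_s: 17.98
ee_pos: [649.9, 125.7, 74.3]
ee_rot: [180.0, -0.0, 128.8]
force: [1.2, -1.1, 2.0]
gripper_width: 0.6
gripper_force: 0.9
```

Request:
send_rows(
  grip=[-1,-1,-1,-1],
  xyz=[
    [0,0,-0.0005],
    [0,0,-0.001],
    [0,0,-0.001],
    [0,0,-0.001],
  ],
  yaw=[0,0,0,0],
)

```text
time_s: 18.32
ee_pos: [649.8, 125.7, 73.3]
ee_rot: [-180.0, -0.0, 128.8]
force: [1.6, -0.6, 2.5]
gripper_width: 0.7
gripper_force: 0.9
```

Request:
send_rows(
  grip=[-1,-1,-1,-1],
  xyz=[
    [0,0,-0.0005],
    [0,0,-0.001],
    [0,0,-0.001],
    [0,0,-0.001],
  ],
  yaw=[0,0,0,0],
)

```text
time_s: 18.65
ee_pos: [649.9, 125.7, 73.2]
ee_rot: [180.0, -0.0, 128.8]
force: [-0.6, -1.8, 6.0]
gripper_width: 0.3
gripper_force: 2.9
```

Request:
send_rows(
  grip=[-1,-1,-1,-1],
  xyz=[
    [0,0,-0.0005],
    [0,0,-0.0005],
    [0,0,-0.0005],
    [0,0,-0.0005],
  ],
  yaw=[0,0,0,0],
)

```text
time_s: 18.98
ee_pos: [649.9, 125.7, 73.2]
ee_rot: [180.0, -0.0, 128.8]
force: [-0.8, -0.1, 7.3]
gripper_width: 0.5
gripper_force: 3.9
```

Request:
send_rows(
  grip=[-1,-1,-1,-1],
  xyz=[
    [0,0,-0.0005],
    [0,0,-0.001],
    [0,0,-0.001],
    [0,0,-0.001],
  ],
  yaw=[0,0,0,0],
)

```text
time_s: 19.32
ee_pos: [649.9, 125.7, 73.2]
ee_rot: [179.9, 0.0, 128.8]
force: [-2.5, -1.2, 12.4]
gripper_width: 0.2
gripper_force: 6.0
```

Request:
send_rows(
  grip=[-1,-1,-1,-1,-1,-1,-1],
  xyz=[
    [0,0,0.002],
    [0,0,0.01],
    [0,0,0.03],
    [0,0,0.06],
    [0,0,0.09],
    [0,0,0.11],
    [0,0,0.11],
  ],
  yaw=[0,0,0,0,0,0,0],
)

```text
time_s: 19.9
ee_pos: [652.1, 126.3, 186.2]
ee_rot: [179.5, 0.2, 128.8]
force: [1.5, 0.7, 0.8]
gripper_width: 0.2
gripper_force: 0.0
```

Run:
```python
from workcell import env, eyes
import cv2
a=[]
for n,(r,c) in dict(top=((140,280),(205,365)),scene=((180,280),(190,350))).items():
    f=eyes.grab_frame(n)
    a.append(cv2.resize(f["frame"][r[0]:r[1],c[0]:c[1],::-1],None,fx=2.4,fy=2.4,interpolation=cv2.INTER_CUBIC))
cv2.imwrite("pics/c7.png",cv2.vconcat(a))
```

```text
(no output)
```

View pics/c7.png

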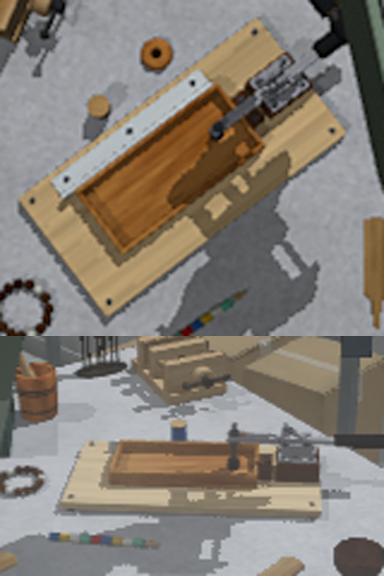

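The clamp handle is level, the foot is down in the tray, and the tray is square to the fence and stop. The other things are where they were.

```bash
python3 -c "
from workcell import env
print(env.job_done())"
```

```text
the job is handed in; nothing more can be done
None
```

The tray is square against the fence and end stop with the toggle clamp pressed fully down, and the job is handed in at about 20 s; no verdict came back, but the last pictures show it seated and the other things undisturbed.

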